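# Pin the label-roll spindle

## Robot

A 6-joint arm with a two-finger parallel gripper is mounted at the origin on the work surface; the furniture and walls round the work are solid. World frame = base frame: x ahead of the robot, y to its left, z up, the work surface at z = 0. Lengths are in m, angles in rad, forces in N, time in s.
With the tool pointing down it reaches from about 0.375 to 0.9 m from the base axis. Payload 3.1 kg.
Tool frame: the origin (TCP) lies on the centre line of the jaws, within the pads' length; the fingertips stand robot.tip_reach ahead of it and the grasp point (between the pads) lies 8 mm behind it (robot.tip_reach is the distance from the TCP to the fingertips, in m); z points along the fingers, y is the line along which they close (so a half turn about z gives the same grasp; the last joint's range is limited). The gripper opens to 87 mm and grips with 3 to 60 N. Pads are 19 mm wide; open, the fingers measure 117 mm over their backs; the gripper's body (75 mm by 190 mm) begins 51 mm behind the grasp point.
Start: joints at [1.131, 0.527, 1.433, -0, 1.181, -0.178], TCP at [0.161, 0.604, 0.201] pointing down, gripper open.
Joint ranges: [-3.08, 3.08], [-0.75, 2.2], [0.22, 2.44], [-1.43, 4.57], [0, 2.65], [-2.85, 2.85]. Speed limits (rad/s): [2.79, 2.79, 3.14, 3.14, 3.14, 3.14].

## Interface

Orientations are given as a unit quaternion [x, y, z, w].
In Python, from rig import robot gives the robot as it stands.
- The arm moves only by the tool jog_arm, never from a script. Its argument "motion" is one flat list of numbers, 7 for each row, row after row: the shift along the tool's x, y, z scaled (see below), then the turn, a rotation vector about the tool's x, y, z scaled (see below), then the gripper's target within -1 to 1 (shut at 1, half-way at 0, fully open at -1). In form: [x, y, z, rx, ry, rz, hand, x, y, z, rx, ry, rz, hand, ...]. A call has 1 to 12 rows; each row shifts and turns the commanded pose from where the row before left it, along the tool's axes as they then stand; what a row does not reach is not made up. The controller multiplies each number of a shift by 4 cm and each number of a turn by 4 degrees. A row lasts 1/8 s, in which the tool goes at most 62.5 mm and 10.7 degrees, less where a joint would pass 70% of its speed; a pose out of reach is approached as far as the arm can. A call with a number of a shift or a turn outside -1 to 1 is refused whole. A call with a gripper value outside its range is refused whole. The fingers move at their own pace and stop on an object; "grip_force" is the grip in N (left out, the last holds). Time passes only in rows, so rows that do not move let the fingers close. It gives the time, the measured TCP pose, the force, the opening and the grip force at its end, in the units of the state.
- robot.get_obs(): the state, without advancing time (a new reading comes with each control period).
- robot.camera(name): name is "scene" or "top" or "wrist"; returns the picture (420x560x3 uint8, blue, green, red); there is no depth.
- robot.calibration(name): a dict with "fx", "fy", "cx", "cy" (pixels), "R" (3x3) and "t" (3): a world point X has camera coordinates R X + t; the wrist camera has in their place "T_tool_cam" (4x4, takes a point from camera to tool coordinates, whose origin is the TCP and whose axes are the flange's). Camera axes: x right, y down, z forward; pixel columns grow to the right and rows downward; lengths in m; the calibration is good to about 2 mm. A picture is of the moment at which its call begins: read the wrist's pose just before it. calibration takes no time and is no camera call.
- robot.hand_in(): hands the job in; it is judged then, once.
The state is a dict: "time": time; "q": joint angles; "joint_velocities": joint speeds; "joint_torque": joint torques, N m; "position": TCP position; "tool_rot": TCP orientation; "ft_force": force on the tool from outside, world axes, zero at the start; "moment": the same for the moment, N m; "grip_width": finger opening in m; "grip_force": force on a finger pad.
Only numpy, scipy, OpenCV 4.12 (cv2) and the standard library are available. Lean on these libraries where they do the work, as an engineer would, in place of code of your own. Each camera call takes 0.05 s, during which the arm holds its last target. There are 200 camera calls.

## Task

Secure the roll of labels on its stand: take the linchpin out of its wooden block, push it straight down through the hole in the end of the spindle until its collar sits on the spindle, and then swing its stiff wire bail down over the spindle's free end, fully shut under the spindle. Feel for the hole gently rather than forcing the pin, and leave the other things on the table where they are.

Things in the scene. Friction and masses are not known exactly. Their poses are not given: they have to be found in the camera images.
- stand: Fixed dark steel stand with a 60 mm label roll on a level spindle. Origin: centre of its underside; x along the spindle, whose free end points to the stand's -x; z up. The spindle's bare end is a 20 mm square steel bar, flat top at z 110 mm. A 44 mm washer stands at x -29 to -26 mm; the roll behind it reaches z 130 mm, the upright (x 52 to 64) z 138 mm.
- hole_mean (a point): Mean place of the hole, fixed to the stand: x -58, y 0, z 110 mm (spindle's top). The real hole, 11.5 mm, upright, right through the bar, 1 mm chamfer, lies up to 10 mm from here along the stand's x either way, as the spindle floats endwise in its bearing (stiff, 15 N to shift). This is not measured: feel or see it. The bar ends 12 mm beyond the hole's centre.
- block: Fixed plywood block 50 x 50 x 65 mm with a 13 mm hole in its top, in which the pin is parked. Origin: centre of its underside.
- pin: Loose steel linchpin, about 80 g, parked upright in the block. Origin: on its axis, underside of its 18 mm collar; z up along the pin. Round 10 mm leg below. Above: a square grip 14 x 14 mm, sides along pin x and y, up to z 29 mm. A bail (U of 5 mm wire, 38 mm wide) is hinged at z 6 mm and stands out toward pin -x. To swing over the spindle's free end, pin x must lie along stand x.
- pin_tip (a point): Lower end of the pin's leg, on its axis, 46 mm below the pin's origin. The last 3 mm taper from 10 to 8.4 mm across.
- pin_bail (a joint): Angle of the bail: 0 = open, level, pointing to pin -x; grows as the cross bar swings down round the spindle's free end; 1.42 = its stop, fully shut, cross bar against the leg below the spindle. The hinge is stiff (0.12 N m, about 3 N at the bar) and stays where it is left.
- oil_bottle: Bystander: clear bottle with black cap, 50 mm across, 102 mm tall, standing; origin at its underside. Leave it.
- tape: Bystander: roll of masking tape lying flat, 98 mm across, 25 mm high; origin at its underside. Leave it.
- spray_bottle: Bystander: amber spray bottle, 44 mm across, 150 mm tall, standing; origin at its underside. Leave it.
- tab_tip (a point): Upper edge of the thumb tab (18 mm wide, 4 mm thick) that stands 12 mm up from the middle of the bail's cross bar when the bail is open. The bar is 44 mm from the hinge line, this edge 46 mm. With the bail shut the tab points out past the spindle's free end, just below it, and this edge lies 18 mm from the pin's axis.
- marker: Bystander: white and black marker pen lying down, 135 mm long, 17 mm thick; origin at its underside. Leave it.
Mind the look-alikes: they are no part of the job. What is shaped like the pin but green is not meant.

How it is judged:
By the outcome, as a careful person would: the job done as asked, in the order asked, and still so for the second after the job is handed in, with the robot touching nothing.
It also fails if it takes over 64 s, if anything falls off the work surface, if the arm or the gripper's body presses on something with over 40 N, if the wrist force passes 120 N, or if a joint passes its speed limit or range.

## Working session

There is one attempt and no reset: what is moved stays moved. The work goes in short steps, Python scripts to look and compute and a tool call to move; the robot and the scene stay as the last step left them, time stands still between calls to the robot, and variables do not carry over. Pictures are saved under pics/ and viewed, at most 10 in all, crops included, and the job is handed in when it is done.

Besides the shell and the picture viewer there is one more tool, called after "Request:" in YAML: its name, and indented under it one key for each argument. jog_arm: Moves the arm, as the interface text tells. Shifts and turns lie within -1 to 1; 1 stands for 4 cm of shift or 4 degrees of turn. Its arguments: {"type":"object","properties":{"motion":{"type":"array","items":{"type":"number"}},"grip_force":{"type":"number"}},"required":["motion"]}

```bash
mkdir -p pics; ls; cat > h.py <<'E'
import numpy as np, cv2
from rig import robot
def cam(n,f=None):
    o=robot.get_obs(); im=np.array(robot.camera(n)); 
    if f: cv2.imwrite('pics/'+f,im)
    return o,im
def Rq(o):
    from scipy.spatial.transform import Rotation as R
    return R.from_quat(o['tool_rot']).as_matrix()
def ray(n,uv,o=None):
    c=robot.calibration(n); d=np.array([(uv[0]-c['cx'])/c['fx'],(uv[1]-c['cy'])/c['fy'],1])
    if n=='wrist':
        T=np.array(c['T_tool_cam']); R=Rq(o); return np.array(o['position'])+R@T[:3,3], R@T[:3,:3]@d
    R=np.array(c['R']);t=np.array(c['t']); return -R.T@t, R.T@d
def onz(n,uv,z,o=None):
    p,d=ray(n,uv,o); return p+d*(z-p[2])/d[2]
def tri(*rs):
    A=0;b=0
    for p,d in rs:
        d=d/np.linalg.norm(d);M=np.eye(3)-np.outer(d,d);A=A+M;b=b+M@p
    return np.linalg.solve(A,b)
def proj(n,X,o=None):
    c=robot.calibration(n)
    if n=='wrist':
        T=np.array(c['T_tool_cam']);x=Rq(o).T@(np.array(X)-o['position']);x=T[:3,:3].T@(x-T[:3,3])
    else: x=np.array(c['R'])@X+np.array(c['t'])
    return np.array([c['fx']*x[0]/x[2]+c['cx'],c['fy']*x[1]/x[2]+c['cy']])
E
python3 - <<'E'
from h import *
ims=[cam(n)[1] for n in('scene','top')]
cv2.imwrite('pics/scene1.png',ims[0]);cv2.imwrite('pics/top1.png',ims[1])
print(robot.get_obs(),robot.tip_reach)
for n in('scene','top','wrist'):print(n,robot.calibration(n))
E
```

```text
pics
{'time': 0.1, 'q': array([ 1.13146955e+00,  5.28396687e-01,  1.43381706e+00, -3.73668283e-05,
        1.18143441e+00, -1.78504027e-01]), 'joint_velocities': array([ 0.00063368, -0.0040439 , -0.0024832 , -0.00155333,  0.00114277,
       -0.00012512]), 'joint_torque': array([-3.74565043e-04, -4.40985310e+01, -1.77150875e+01,  6.34739385e-02,
        5.34393196e-02, -5.22550135e-05]), 'position': array([0.16083764, 0.60318518, 0.20044149]), 'tool_rot': array([ 1.30034916e-01,  9.91508882e-01, -9.84352838e-04, -2.96002334e-04]), 'ft_force': array([-0.04984816, -0.10795101, -0.418878  ]), 'moment': array([-0.02374101,  0.01878402, -0.00313137]), 'grip_force': 0.0, 'grip_width': 0.08668364938589396} 0.011
scene {'fx': 516.6340712451416, 'fy': 516.6340712451416, 'cx': 277.39993534736084, 'cy': 210.1952860215868, 'R': array([[ 0.48990206, -0.87176932, -0.00377305],
       [-0.47486855, -0.26322397, -0.83976961],
       [ 0.73109222,  0.41319656, -0.54292979]]), 't': array([-0.48768343,  0.21748797,  0.89354383])}
top {'fx': 444.6682363978552, 'fy': 444.6682363978552, 'cx': 273.4839627945451, 'cy': 211.9303409398634, 'R': array([[-0.02762354, -0.99956427,  0.01040231],
       [-0.98546687,  0.02548618, -0.16794492],
       [ 0.16760662, -0.01489037, -0.9857415 ]]), 't': array([-0.29866376,  0.47310984,  0.98536658])}
wrist {'fx': 297.99574021900725, 'fy': 297.99574021900725, 'cx': 280.73641212238385, 'cy': 205.9983545789973, 'T_tool_cam': array([[-1.59521399e-03, -9.65920757e-01, -2.58833049e-01,
         6.92000482e-02],
       [ 9.99998704e-01, -1.48446092e-03, -6.23337351e-04,
         3.54536923e-04],
       [ 2.17866940e-04, -2.58833707e-01,  9.65921873e-01,
        -1.83628003e-01],
       [ 0.00000000e+00,  0.00000000e+00,  0.00000000e+00,
         1.00000000e+00]])}
```

View pics/scene1.png

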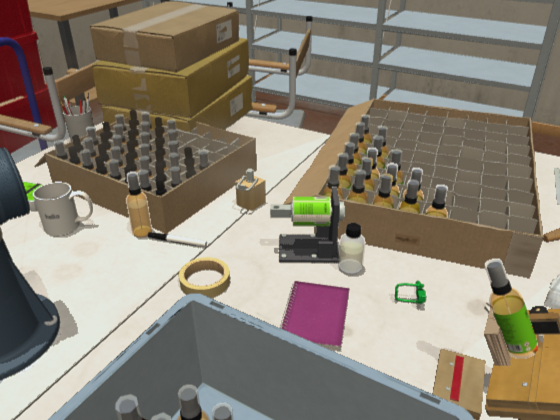

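View pics/top1.png

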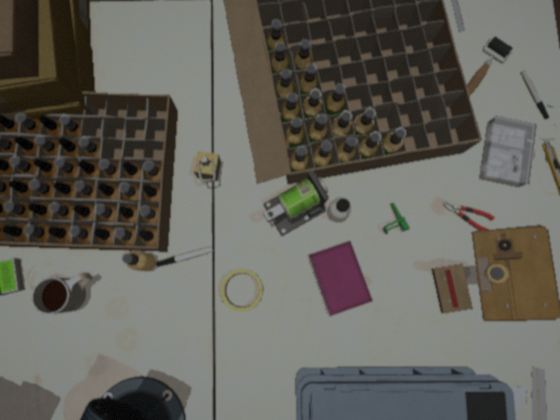

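Pin candidates: the steel pin in the wooden block (scene 250,190; top 207,167) and a green look-alike lying on the table (scene 410,292; top 397,219). The steel one in the block fits the description. I'll confirm it in one enlarged crop.

```bash
python3 - <<'E'
from h import *
a=cv2.imread('pics/scene1.png')[155:275,225:385]; b=cv2.imread('pics/top1.png')[140:245,185:355]
a=cv2.resize(a,None,fx=4,fy=4,interpolation=cv2.INTER_CUBIC)[:, :]
a=cv2.resize(cv2.imread('pics/scene1.png')[160:270,230:363],(399,330),interpolation=cv2.INTER_CUBIC)
b=cv2.resize(cv2.imread('pics/top1.png')[140:250,190:323],(399,330),interpolation=cv2.INTER_CUBIC)
cv2.imwrite('pics/crop1.png',np.hstack([a,b*1]))
for n,uv in(('scene',(250,190)),('top',(207,167)),):print(onz(n,uv,.07))
print(onz('top',(265,213),.11),onz('top',(318,185),.11))
E
```

```text
[ 0.53469953 -0.18813898  0.07      ]
[ 0.56793004 -0.16209256  0.07      ]
[ 0.45145664 -0.2918596   0.11      ] [ 0.51029249 -0.40875589  0.11      ]
```

View pics/crop1.png

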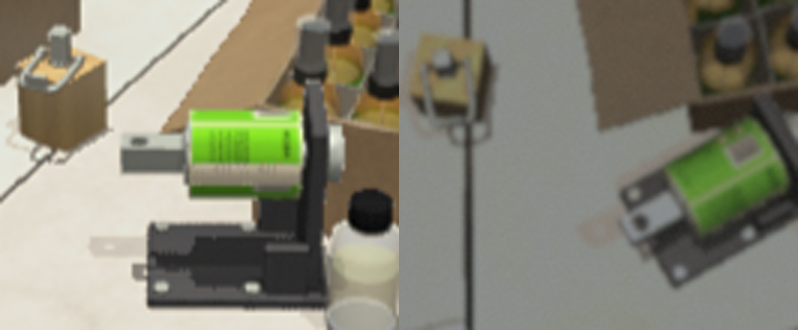

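The crop confirms it: a steel pin with a bail stands in the block (grip top at scene (250,170.7), top (204,159)), bail toward the robot. The spindle hole shows as a dark dot at scene (275.7,207), top (271,214.7).

```bash
python3 - <<'E'
from h import *
def C(x,y): return (x/3+230,y/3+160)
def T(x,y): return ((x-399)/3+190,y/3+140)
print('pin',tri(ray('scene',C(60,30)),ray('top',T(441,57))),onz('top',T(441,57),.094),onz('scene',C(60,30),.094))
print('bar',onz('top',T(452,125),.071))
print('hole',tri(ray('scene',C(137,142)),ray('top',T(641,224))),onz('top',T(641,224),.11),onz('scene',C(137,142),.11))
# bar end corners
for p in((622,218),(638,243),(669,199),(682,222)):print(onz('top',T(*p),.11))
c=robot.calibration('top');print(Rq(robot.get_obs()))
E
```

```text
pin [ 0.58103482 -0.15910652  0.09163944] [ 0.57981529 -0.15872225  0.094     ] [ 0.57793644 -0.16216198  0.094     ]
bar [ 0.53331494 -0.16364804  0.071     ]
hole [ 0.44792202 -0.30405958  0.10782796] [ 0.44750722 -0.30395377  0.11      ] [ 0.44503884 -0.30582401  0.11      ]
[ 0.45222102 -0.29044319  0.11      ]
[ 0.4337968  -0.30144303  0.11      ]
[ 0.46520477 -0.32457527  0.11      ]
[ 0.4481983  -0.33339575  0.11      ]
[[-9.66181666e-01  2.57860967e-01 -8.42978366e-04]
 [ 2.57862132e-01  9.66179903e-01 -1.87500789e-03]
 [ 3.30977409e-04 -2.02897044e-03 -9.99997887e-01]]
```

```bash
python3 - <<'E'
from h import *
for s,t in(((256,150),(175,97)),((159,218),(166,249)),((204,157),(155,145)),((196,130),(148,108)),((356,120),(277,30)),((300,186),(262,181)),((333,175),(299,152)),((350,232),(342,203)),((134,178),(150,265))):
    p,q=ray('scene',s),ray('top',t);X=tri(p,q);print(s,t,X.round(3),np.round(proj('scene',X)-s,1))
R=Rq(robot.get_obs());print(R.T@np.array([.415,-.763,.15])/.04)
E
```

```text
(256, 150) (175, 97) [ 0.743 -0.081  0.055] [ 1.5 -0.2]
(159, 218) (166, 249) [ 0.381 -0.059  0.042] [ 3.6 -0.1]
(204, 157) (155, 145) [ 0.606 -0.032  0.085] [ 7.6 -0.7]
(196, 130) (148, 108) [ 0.653 -0.012  0.14 ] [17.9 -2.7]
(356, 120) (277, 30) [ 0.847 -0.321  0.153] [ 3.6 -1. ]
(300, 186) (262, 181) [ 0.53  -0.3    0.113] [-7.1  0.8]
(333, 175) (299, 152) [ 0.578 -0.369  0.136] [-0.4  0.1]
(350, 232) (342, 203) [ 0.472 -0.46   0.087] [ 1.7 -0.3]
(134, 178) (150, 265) [ 0.338 -0.053  0.161] [4.9 0.1]
[-14.94161379 -15.76218276  -3.7229722 ]
```

Request:
jog_arm:
  motion: [-0.93, -0.98, -0.6, 0, 0, 0, -0.5, -0.93, -0.98, -0.6, 0, 0, 0, 0, -0.93, -0.98, -0.6, 0, 0, 0, 0, -0.93, -0.98, -0.6, 0, 0, 0, 0, -0.93, -0.98, -0.6, 0, 0, 0, 0, -0.93, -0.98, -0.6, 0, 0, 0, 0, -0.93, -0.98, 0, 0, 0, 0, 0, -0.93, -0.98, 0, 0, 0, 0, 0]

```text
time: 1.1
position: [0.3683, 0.2225, 0.3456]
tool_rot: [0.13, 0.992, 0.0, 0.0]
ft_force: [0.7, -0.6, 0.2]
grip_width: 0.0436
grip_force: 0.0
```

Request:
jog_arm:
  motion: [-0.93, -0.98, 0, 0, 0, 0, 0, -0.93, -0.98, 0, 0, 0, 0, 0, -0.93, -0.98, 0, 0, 0, 0, 0, -0.93, -0.98, 0, 0, 0, 0, 0, -0.93, -0.98, 0, 0, 0, 0, 0, -0.93, -0.98, 0, 0, 0, 0, 0, -0.93, -0.98, 0.6, 0, 0, 0, 0, -0.93, -0.98, 0.6, 0, 0, 0, 0, 0, 0, 0.6, 0, 0, 0, 0, 0, 0, 0.6, 0, 0, 0, 0, 0, 0, 0.6, 0, 0, 0, 0, 0, 0, 0, 0, 0, 0, 0]

```text
time: 2.6
position: [0.5727, -0.1548, 0.2229]
tool_rot: [0.13, 0.991, 0.001, -0.003]
ft_force: [-0.3, -0.5, -0.3]
grip_width: 0.0436
grip_force: 0.0
```

```bash
python3 - <<'E'
from h import *
o,im=cam('wrist','w1.png'); print(o['position'],o['ft_force'],o['grip_width'])
print(proj('wrist',[.579,-.16,.094],o),proj('wrist',[.535,-.164,.071],o))
E
```

```text
[ 0.5726702  -0.15481215  0.22292174] [-0.33567219 -0.53712097 -0.31867798] 0.04355076546014334
[277.31127225 200.3606455 ] [263.76152035 159.54473528]
```

View pics/w1.png

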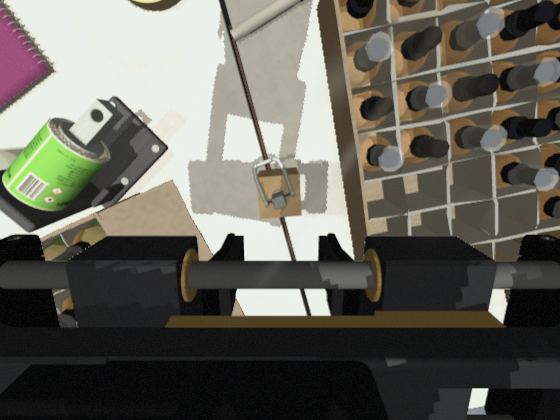

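The wrist view shows the pin grip at about (279,199), the bail bar at about (264,158) pointing up the image, and the spindle end with its hole at about (98,113). I'll enlarge both.

```bash
python3 - <<'E'
from h import *
im=cv2.imread('pics/w1.png')
a=cv2.resize(im[145:225,240:310],(420,480),interpolation=cv2.INTER_CUBIC)
b=cv2.resize(im[85:165,60:120],(360,480),interpolation=cv2.INTER_CUBIC)
cv2.imwrite('pics/crop2.png',np.hstack([a,b]))
E
```

```text
(no output)
```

View pics/crop2.png

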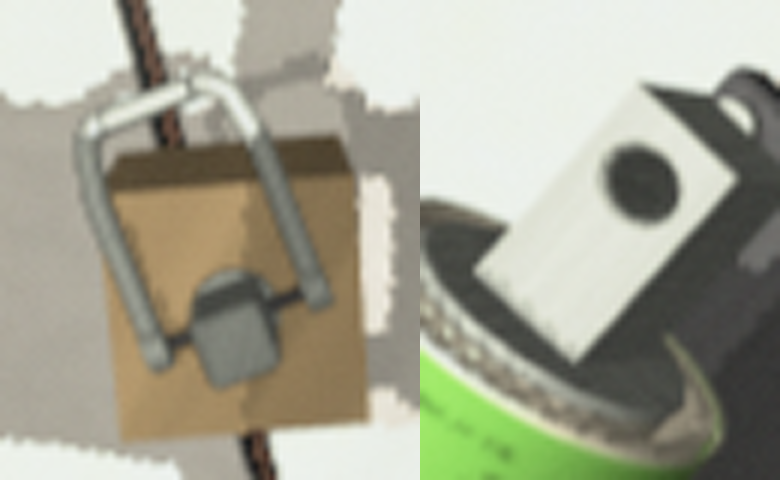

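```bash
python3 - <<'E'
from h import *
o=robot.get_obs()
P=lambda x,y:(x/6+240,y/6+145)
S=lambda x,y:((x-420)/6+60,y/6+85)
ang=lambda v:np.degrees(np.arctan2(v[1],v[0]))
top=onz('wrist',P(238,347),.094,o);h1=onz('wrist',P(158,352),.071,o);h2=onz('wrist',P(316,292),.071,o)
b1=onz('wrist',P(90,130),.071,o);b2=onz('wrist',P(200,82),.071,o)
print('top',top,'hinge mid',(h1+h2)/2,'w',np.linalg.norm(h1-h2),np.linalg.norm(b1-b2))
print('yaw -x',ang((b1+b2)/2-(h1+h2)/2),ang(b1-h1),ang(b2-h2),'y-dir',ang(h2-h1),ang(b2-b1),'len',np.linalg.norm((b1+b2)/2-(h1+h2)/2))
print('tool x yaw',ang(Rq(o)[:,0]))
hole=onz('wrist',S(642,183),.11,o)
e1,e2,e3,e4=[onz('wrist',S(*p),.11,o) for p in((640,85),(738,178),(475,270),(575,362))]
print('hole',hole,'endmid',(e1+e2)/2,'w',np.linalg.norm(e1-e2),np.linalg.norm(e3-e4))
print('-x dir',ang(e1-e3),ang(e2-e4),ang((e1+e2-e3-e4)), 'y',ang(e2-e1),np.linalg.norm((e1+e2)/2-hole), ((e3+e4)/2-hole))
E
```

```text
top [ 0.58427821 -0.15908083  0.094     ] hinge mid [ 0.58502578 -0.15962921  0.071     ] w 0.03290188980000549 0.02265833035329474
yaw -x -172.62324910893196 -179.1662305331347 -166.22362979618546 y-dir 96.27495312844523 98.32771578981632 len 0.045146868869322086
tool x yaw 165.05559045940385
hole [ 0.45157545 -0.30455693  0.11      ] endmid [ 0.44633073 -0.29410694  0.11      ] w 0.01940994213152388 0.020029907184042628
-x dir 117.18091582479833 118.02747749916227 117.60505890118871 y 28.702754562655322 0.011692278919802904 [ 0.01427834 -0.02688615  0.        ]
```

Request:
jog_arm:
  motion: [0, 0, 0, 0, 0, -0.93, 0, 0, 0, 0, 0, 0, -0.93, 0, 0, 0, 0, 0, 0, -0.93, 0, 0, 0, 0, 0, 0, -0.93, 0, 0, 0, 0, 0, 0, -0.93, 0, 0, 0, 0, 0, 0, -0.93, 0, -0.28, -0.14, 0, 0, 0, 0, 0, 0, 0, 0.6, 0, 0, 0, 0, 0, 0, 0.6, 0, 0, 0, 0, 0, 0, 0.3, 0, 0, 0, 0, 0, 0, 0, 0, 0, 0, 0]

```text
time: 4.03
position: [0.5865, -0.1598, 0.1649]
tool_rot: [-0.064, 0.998, 0.0, -0.0]
ft_force: [-0.6, -0.2, -0.3]
grip_width: 0.0437
grip_force: 0.0
```

```bash
cat > err.py <<'E'
from h import *
import sys
def err(p,yawx):
    o=robot.get_obs();R=Rq(o);d=R.T@(np.array(p)-o['position'])
    ang=np.degrees(np.arctan2(R[1,0],R[0,0]))
    print('shift units',(d/.04).round(3),'mm',(d*1e3).round(1),'yaw err rz units',-(((yawx-ang+180)%360-180)/4).round(2),'tilt',(R[:2,2]*57.3).round(2),'F',o['ft_force'].round(1),'M',o['moment'].round(2),'w',o['grip_width'],'t',o['time'])
if __name__=='__main__': err([float(a) for a in sys.argv[1:4]],float(sys.argv[4]))
E
python3 - <<'E'
from err import *
err([.5845,-.1593,.086],187.4)
o,im=cam('wrist','w2.png')
a=cv2.resize(im[130:270,200:360],(640,560),interpolation=cv2.INTER_CUBIC);cv2.imwrite('pics/w2c.png',a)
print(proj('wrist',[.5845,-.1593,.094],o),(proj('wrist',[.5845,-.1593,.094],o)-[200,130])*4)
E
```

```text
shift units [0.046 0.017 1.973] mm [ 1.9  0.7 78.9] yaw err rz units -0.01 tilt [-0.04  0.02] F [-0.6 -0.2 -0.3] M [ 0.   -0.01 -0.01] w 0.04369310170362462 t 4.025
[281.92955921 205.03082298] [327.71823685 300.12329191]
```

View pics/w2c.png

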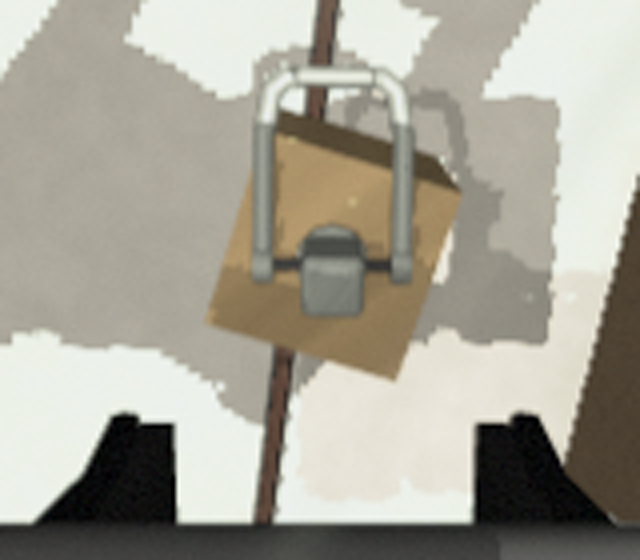

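The pin is square to the tool: grip top face centre at crop (332,285), hinge ends at (262,267) and (401,267).

```bash
python3 - <<'E'
from err import *
o=robot.get_obs();P=lambda x,y:(x/4+200,y/4+130)
a=onz('wrist',P(332,285),.094,o);b=(onz('wrist',P(262,267),.071,o)+onz('wrist',P(401,267),.071,o))/2
print(a,b);err([*a[:2],.086],187.4);err([*b[:2],.086],187.4)
E
```

```text
[ 0.58176982 -0.15906843  0.094     ] [ 0.58309244 -0.15886589  0.071     ]
shift units [0.128 0.041 1.993] mm [ 5.1  1.6 79.7] yaw err rz units -0.01 tilt [ 0.04 -0.02] F [ 0.7 -0.4  0.6] M [ 0.02 -0.01  0.05] w 0.043969012646207284 t 4.075
shift units [0.094 0.042 1.993] mm [ 3.8  1.7 79.7] yaw err rz units -0.01 tilt [ 0.04 -0.02] F [ 0.7 -0.4  0.6] M [ 0.02 -0.01  0.05] w 0.043969012646207284 t 4.075
```

Request:
jog_arm:
  motion: [0.1, 0.04, 0, 0, 0, 0, 0, 0, 0, 0.5, 0, 0, 0, 0, 0, 0, 0.5, 0, 0, 0, 0, 0, 0, 0.4, 0, 0, 0, 0, 0, 0, 0.3, 0, 0, 0, 0, 0, 0, 0.26, 0, 0, 0, 0, 0, 0, 0, 0, 0, 0, 0, 0, 0, 0, 0, 0, 0, 0.5, 0, 0, 0, 0, 0, 0, 1, 0, 0, 0, 0, 0, 0, 1, 0, 0, 0, 0, 0, 0, 1]
  grip_force: 25

```text
time: 5.45
position: [0.5822, -0.1587, 0.0872]
tool_rot: [-0.064, 0.998, -0.0, 0.0]
ft_force: [-0.9, 0.8, 0.5]
grip_width: 0.0116
grip_force: 0.0
```

```bash
python3 - <<'E'
from err import *
err([.582,-.159,.086],187.4)
E
```

```text
shift units [ 0.007 -0.007  0.03 ] mm [ 0.3 -0.3  1.2] yaw err rz units -0.0 tilt [ 0.02 -0.01] F [-0.9  0.8  0.5] M [ 0.05  0.06 -0.01] w 0.011554619607353801 t 5.45
```

Request:
jog_arm:
  motion: [0, 0, 0, 0, 0, 0, 1, 0, 0, 0, 0, 0, 0, 1]

```text
time: 5.7
position: [0.5821, -0.1586, 0.087]
tool_rot: [-0.064, 0.998, 0.0, -0.0]
ft_force: [-0.2, -0.2, -0.5]
grip_width: 0.0013
grip_force: 0.0
```

```bash
python3 - <<'E'
from h import *
o,im=cam('wrist')
cv2.imwrite('pics/w3c.png',cv2.resize(im[110:290,180:380],(600,540),interpolation=cv2.INTER_CUBIC))
print(proj('wrist',[.582,-.159,.094],o),o['grip_width'],o['grip_force'])
E
```

```text
[280.73403845 239.17239536] 0.0013327583704973158 0.0
```

View pics/w3c.png

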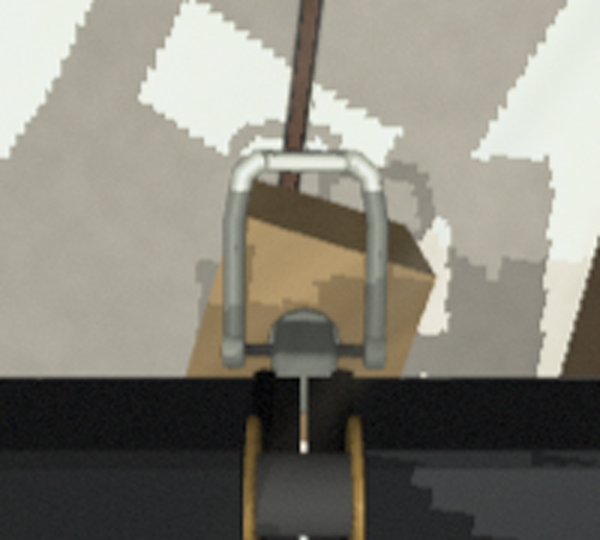

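The fingers shut beside the pin. It shows at crop (305,345), further along tool +x than I assumed. I'll triangulate its hinge ends from the three wrist views.

```bash
python3 - <<'E'
from err import *
O=[dict(position=np.array([.5727,-.1548,.2229]),tool_rot=[.13,.9915,0.001,-.003]),dict(position=np.array([.5865,-.1598,.1652]),tool_rot=[-.0645,.9979,0,0]),robot.get_obs()]
L=[(158/6+240,352/6+145),(262/4+200,267/4+130),(232/3+180,355/3+110)]
Rr=[(316/6+240,292/6+145),(401/4+200,267/4+130),(375/3+180,355/3+110)]
B=[(145/6+240,105/6+145),(332/4+200,76/4+130),(305/3+180,160/3+110)]
X=[]
for P in(L,Rr,B):
    rs=[ray('wrist',p,o) for p,o in zip(P,O)]
    X.append(tri(*rs)); print(X[-1].round(4),tri(*rs[1:]).round(4),[np.round(proj('wrist',X[-1],o)-p,1) for p,o in zip(P,O)])
m=(X[0]+X[1])/2;print(m,np.linalg.norm(X[0]-X[1]),np.linalg.norm(X[2]-m));err(m,187.4)
E
```

```text
[ 0.5839 -0.1752  0.074 ] [ 0.5837 -0.1751  0.0744] [array([ 0. , -0.1]), array([-0.1,  0. ]), array([0.1, 0.1])]
[ 0.5795 -0.1426  0.0753] [ 0.5795 -0.1424  0.0743] [array([ 0.1, -0.6]), array([-0.1,  0.2]), array([-0.4,  0.5])]
[ 0.5373 -0.1644  0.0759] [ 0.5385 -0.164   0.0601] [array([ 0.1, -0.4]), array([ 0. , -0.2]), array([-0.4,  0.9])]
[ 0.58169596 -0.15890829  0.07468425] 0.0328323432983359 0.0447994645253567
shift units [ 0.011 -0.005  0.307] mm [ 0.4 -0.2 12.3] yaw err rz units -0.01 tilt [-0. -0.] F [ 0.5 -0.2  1.2] M [ 0.06 -0.02  0.02] w 0.0007689920833578874 t 5.75
```

Request:
jog_arm:
  motion: [0, 0, 0.05, 0, 0, 0, 1, 0, 0, 0.05, 0, 0, 0, 1, 0, 0, 0, 0, 0, 0, 1]

```text
time: 6.12
position: [0.5819, -0.1586, 0.0826]
tool_rot: [-0.064, 0.998, 0.0, -0.0]
ft_force: [-0.5, -0.1, 0.7]
grip_width: 0.0005
grip_force: 0.0
```

```bash
python3 - <<'E'
from h import *
a=cam('scene')[1];b=cam('top')[1]
a=cv2.resize(a[120:220,190:290],(400,400),interpolation=cv2.INTER_CUBIC);b=cv2.resize(b[110:210,157:257],(400,400),interpolation=cv2.INTER_CUBIC)
cv2.imwrite('pics/chk.png',np.hstack([a,b]))
o=robot.get_obs();p=o['position'].copy();print(p,o['ft_force'])
p[2]-=.011;print((proj('scene',p)-[190,120])*4)
E
```

```text
[ 0.58206577 -0.15864102  0.08284307] [-0.16986871  0.07687239 -0.39846158]
[239.85089911 228.93079755]
```

View pics/chk.png

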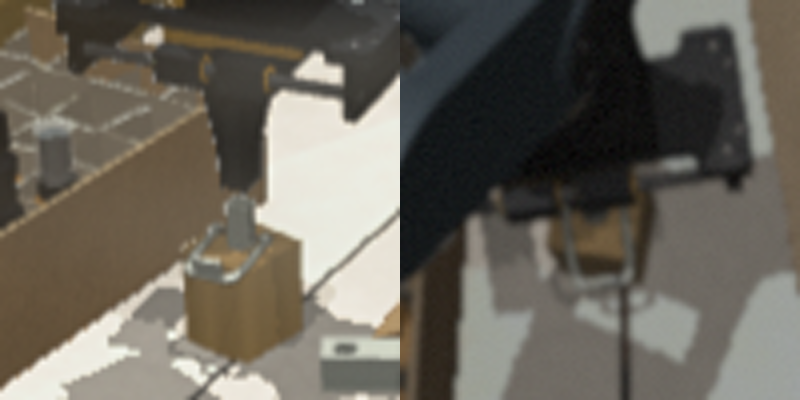

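The scene crop shows the finger tips ending at (243,195), right at the pin's top, where the stated tip would be at (240,229). I'll triangulate the true tip from the wrist and scene rays.

```bash
python3 - <<'E'
from h import *
o=robot.get_obs()
for v in(231,234):
    X=tri(ray('scene',(243/4+190,195/4+120)),ray('wrist',(281,v),o));print(X,Rq(o).T@(X-o['position']))
for z in(.09,.094,.098): print((proj('scene',[.582,-.159,z])-[190,120])*4)
E
```

```text
[ 0.57586213 -0.16217534  0.09744488] [ 0.00660841 -0.00270686 -0.01460107]
[ 0.57780418 -0.16150143  0.09646578] [ 0.00459576 -0.00228792 -0.01362224]
[239.29887872 201.88534047]
[239.07370214 195.82470742]
[238.84771063 189.74214017]
```

Request:
jog_arm:
  motion: [0, 0, 0.03, 0, 0, 0, 1, 0, 0, 0.03, 0, 0, 0, 1, 0, 0, 0, 0, 0, 0, 1]

```text
time: 6.6
position: [0.582, -0.1586, 0.0804]
tool_rot: [-0.064, 0.998, 0.0, -0.0]
ft_force: [-0.3, 0.5, 0.3]
grip_width: 0.0007
grip_force: 0.0
```

Request:
jog_arm:
  motion: [0, 0, 0.03, 0, 0, 0, 1, 0, 0, 0.03, 0, 0, 0, 1, 0, 0, 0, 0, 0, 0, 1]

```text
time: 6.98
position: [0.582, -0.1586, 0.078]
tool_rot: [-0.064, 0.998, 0.0, -0.0]
ft_force: [0.2, 0.1, 0.4]
grip_width: 0.0008
grip_force: 0.0
```

Request:
jog_arm:
  motion: [0, 0, 0.03, 0, 0, 0, 1, 0, 0, 0.03, 0, 0, 0, 1, 0, 0, 0, 0, 0, 0, 1]

```text
time: 7.35
position: [0.582, -0.1586, 0.0756]
tool_rot: [-0.064, 0.998, 0.0, -0.0]
ft_force: [0.5, 0.2, -1.3]
grip_width: 0.0005
grip_force: 0.0
```

Request:
jog_arm:
  motion: [0, 0, 0.03, 0, 0, 0, 1, 0, 0, 0.03, 0, 0, 0, 1, 0, 0, 0, 0, 0, 0, 1]

```text
time: 7.72
position: [0.5822, -0.1587, 0.0733]
tool_rot: [-0.064, 0.998, -0.0, 0.0]
ft_force: [0.3, 0.4, -0.2]
grip_width: 0.0005
grip_force: 0.0
```

```bash
python3 - <<'E'
from h import *
o,im=cam('wrist','w4.png');print(o['position'],o['ft_force'])
P=cv2.imread('pics/w3c.png')
g=cv2.cvtColor(im,cv2.COLOR_BGR2GRAY)
for v in range(200,250,3): print(v,g[v,262:302:2])
E
```

```text
[ 0.58216415 -0.15865038  0.07330983] [ 0.27562787  0.39909466 -0.16103705]
200 [124 150 149 150 148 147 149 151 151 149 150 154 153 155 155 157 155 156
 157 152]
203 [122 148 148 148 149 149 150 150 149 153 155 156 154 135 143 142 143 154
 152 149]
206 [123 148 149 149 149 150 150 151 133 128 126 127 127 127 128 127 123 122
 120 120]
209 [144 149 150 152 152 153 154 154 154 155 128 128 126 125 125 121 122 118
 121 118]
212 [143 150 152 151 153 155 145 143 141 145 128 126 126 119 120 120 117 120
 118 118]
215 [124 126 126 127 128 128 128 128 129 126 123 123 121 118 119 117 116 118
 116 117]
218 [126 126 127 127 128 129 129 118 109  93  93 103 118 120 118 118 117 116
 116 114]
221 [128 128 126 128 128 114 103 120 127 125 125 125 120  99  99 115 114 115
 115 116]
224 [129 139 132 126  99  69  69  68  69  70  71  73  69  71  71  79 115 118
 116 117]
227 [126 141 136 137 121  68  71  72  69  68  69  74  72  71  70 104 112 116
 116 117]
230 [100 103  99  85  86  69  72  71  71  71  71  72  74  73  71  87  88 106
 110 115]
233 [57 54 36 21 37 65 71 71 71 74 72 73 74 73 59 41 47 49 64 62]
236 [34 34 10  9 12 14 15 18 12 57 34 20 24 24 30 33 32 36 39 36]
239 [20 19 10 11  7 13 17 19 17 63 45 23 29 30 34 31 32 31 33 28]
242 [18 17  8  4 11 17 13 19 21 63 42 23 28 31 33 29 29 26 27 23]
245 [23 13 18  9  3 13 16 17 18 64 42 29 32 31 29 29 21 18 23 18]
248 [21 31 19  8 10 17 18 22 26 63 40 27 30 30 31 23 21 33 34 22]
```

```bash
python3 - <<'E'
from h import *
a=cam('scene')[1];b=cv2.imread('pics/w4.png')
a=cv2.resize(a[130:205,220:287],(536,600),interpolation=cv2.INTER_CUBIC);b=cv2.resize(b[150:300,248:314],(264,600),interpolation=cv2.INTER_CUBIC)
b=np.clip(b*1.6,0,255).astype(np.uint8)
cv2.imwrite('pics/chk2.png',np.hstack([a,b]))
E
```

View pics/chk2.png

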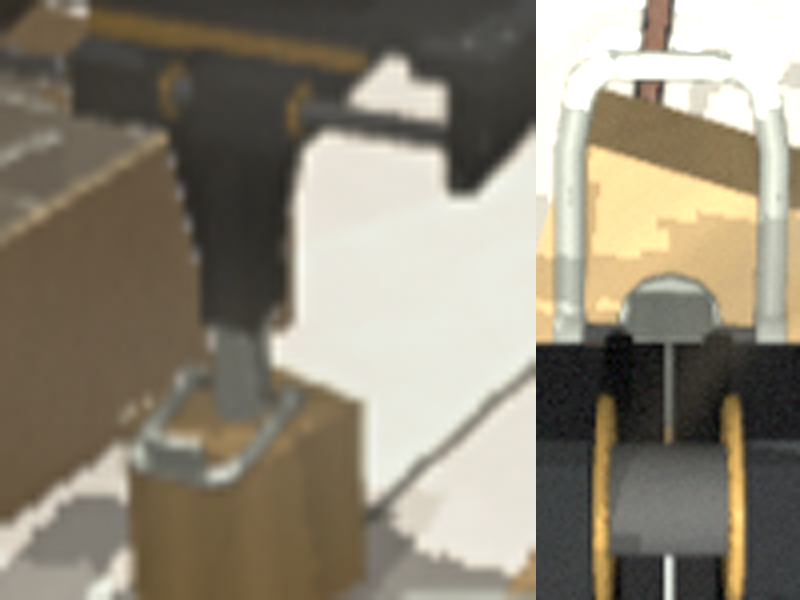

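The crops show the true tips about 25 mm behind the reported TCP, not 11 mm ahead: tip edge at scene crop (240,325) and wrist v=235, which agrees with the finger spacing. So they still hang just above the pin. I'll touch the pin's top gently to calibrate this.

Request:
jog_arm:
  motion: [0, 0, 0.03, 0, 0, 0, 1, 0, 0, 0.03, 0, 0, 0, 1, 0, 0, 0, 0, 0, 0, 1]

```text
time: 8.2
position: [0.5825, -0.1588, 0.0731]
tool_rot: [-0.064, 0.998, -0.0, 0.001]
ft_force: [-1.3, 1.3, 12.0]
grip_width: 0.0005
grip_force: 5.9
```

Request:
jog_arm:
  motion: [0, 0, -0.15, 0, 0, 0, 1, 0, 0, 0, 0, 0, 0, 0, 0, 0, 0, 0, 0, 0, 0, 0, 0, 0, 0, 0, 0, 0, 0, 0, 0, 0, 0, 0, 0, 0, 0, 0, 0, 0, 0, 0]

```text
time: 8.95
position: [0.582, -0.1586, 0.0768]
tool_rot: [-0.064, 0.998, 0.0, -0.0]
ft_force: [0.3, -0.2, -0.1]
grip_width: 0.0401
grip_force: 0.0
```

Request:
jog_arm:
  motion: [0, 0, 0.2, 0, 0, 0, 0, 0, 0, 0.2, 0, 0, 0, 0, 0, 0, 0.15, 0, 0, 0, 0, 0, 0, 0, 0, 0, 0, 0, 0, 0, 0, 0, 0, 0, 0.5, 0, 0, 0, 0, 0, 0, 1, 0, 0, 0, 0, 0, 0, 1, 0, 0, 0, 0, 0, 0, 1, 0, 0, 0, 0, 0, 0, 1]
  grip_force: 25

```text
time: 10.07
position: [0.5822, -0.1587, 0.0551]
tool_rot: [-0.064, 0.998, -0.0, 0.0]
ft_force: [-0.6, 0.2, 0.7]
grip_width: 0.0138
grip_force: 25.0
```

Request:
jog_arm:
  motion: [0, 0, -0.2, 0, 0, 0, 1, 0, 0, -0.5, 0, 0, 0, 1, 0, 0, -0.5, 0, 0, 0, 1, 0, 0, -0.5, 0, 0, 0, 1, 0, 0, -0.5, 0, 0, 0, 1, 0, 0, -0.5, 0, 0, 0, 1, 0, 0, -0.3, 0, 0, 0, 1, 0, 0, 0, 0, 0, 0.5, 1, 0, 0, 0, 0, 0, 0.95, 1, 0, 0, 0, 0, 0, 1, 1, 0, 0, 0, 0, 0, 1, 1, 0, 0, 0, 0, 0, 1, 1]
  grip_force: 40

```text
time: 11.58
position: [0.5813, -0.1583, 0.1737]
tool_rot: [0.093, 0.996, 0.0, -0.001]
ft_force: [0.1, -1.0, -0.2]
grip_width: 0.0136
grip_force: 40.0
```

Request:
jog_arm:
  motion: [0, 0, 0, 0, 0, 1, 1, 0, 0, 0, 0, 0, 1, 1, 0, 0, 0, 0, 0, 1, 1, 0, 0, 0, 0, 0, 1, 1, 0, 0, 0, 0, 0, 1, 1, 0, 0, 0, 0, 0, 1, 1, 0, 0, 0, 0, 0, 1, 1, 0, 0, 0, 0, 0, 1, 1, 0, 0, 0, 0, 0, 1, 1, 0, 0, 0, 0, 0, 1, 1, 0, 0, 0, 0, 0, 1, 1, 0, 0, 0, 0, 0, 1, 1]

```text
time: 13.08
position: [0.5813, -0.1583, 0.1737]
tool_rot: [0.49, 0.872, -0.0, -0.001]
ft_force: [-0.1, -0.3, -1.6]
grip_width: 0.0136
grip_force: 40.0
```

Request:
jog_arm:
  motion: [0, 0, 0, 0, 0, 1, 1, -0.1, -0.28, 0, 0, 0, 0, 1, -0.2, -0.54, 0, 0, 0, 0, 1, -0.2, -0.54, 0, 0, 0, 0, 1, -0.2, -0.54, 0, 0, 0, 0, 1, -0.2, -0.54, 0, 0, 0, 0, 1, -0.2, -0.54, 0, 0, 0, 0, 1, -0.2, -0.54, 0, 0, 0, 0, 1, -0.2, -0.54, 0, 0, 0, 0, 1, -0.1, -0.28, 0, 0, 0, 0, 1, 0, 0, 0, 0, 0, 0, 1, 0, 0, 0, 0, 0, 0, 1]

```text
time: 14.58
position: [0.4581, -0.2953, 0.1749]
tool_rot: [0.518, 0.855, 0.0, -0.0]
ft_force: [0.7, 0.7, -1.7]
grip_width: 0.0138
grip_force: 40.0
```

```bash
python3 - <<'E'
from err import *
err([.4516,-.3046,.175],117.6)
o,im=cam('wrist','w5.png');print(o['position'],o['grip_width'])
for p in([.4516,-.3046,.11],[.4463,-.2941,.11]): print(proj('wrist',p,o))
hsv=cv2.cvtColor(im,cv2.COLOR_BGR2GRAY)
for v in range(120,215,4): print(v,hsv[v,240:324:4])
E
```

```text
shift units [-0.13  -0.251 -0.003] mm [ -5.2 -10.   -0.1] yaw err rz units -0.0 tilt [0.01 0.02] F [ 0.7  0.7 -1.7] M [-0.14 -0.01 -0.  ] w 0.013752273052766753 t 14.575
[ 0.45807317 -0.29532761  0.17486501] 0.013752273052766753
[267.9190675  215.47390005]
[267.93882536 202.38406519]
120 [168 166 164 165 169 168 169 144 147 149 226 231 230 230 230 229 232 231
 231 230 229]
124 [167 165 166 168 169 171 169 145 147 150 193 231 230 230 231 231 231 231
 231 232 230]
128 [167 163 166 170 169 169 169 144 147 148 150 225 231 230 232 232 232 232
 232 231 230]
132 [166 166 169 170 170 171 172 148 149 149 149 189 231 232 233 232 232 233
 232 230 230]
136 [168 165 168 172 168 171 173 145 147 149 149 148 232 232 232 231 231 231
 231 232 230]
140 [167 167 166 170 170 172 170 145 147 148 149 148 232 232 231 229 230 231
 232 233 233]
144 [166 166 168 169 171 171 173 147 149 147 149 149 201 232 230 230 231 232
 234 232 232]
148 [165 165 168 171 170 169 172 218 145 147 146 147 147 232 232 233 232 232
 232 232 234]
152 [167 166 167 168 170 215 238 231 158 146 147 145 144 227 239 238 239 232
 231 233 2
[... 668 characters left out ...]
2 171 172 171 170 173 143 144 141 141 144 100 127
 170 219 217]
188 [170 172 173 188 182 170 172 171 171 170 173 144 146 143 144 145 132 124
  99 172 172]
192 [159 160 158 203 164 156 157 145 148 145 133 129 131 129 129 122 113 117
 109 238 235]
196 [ 60  62  61 176 154  70  69  70  67  69  57  56  55  52  53  55  59 115
 114 226 236]
200 [130  71  73 121 154  95  93  93 101 100  60  57  59  56  58 124  87 117
 115 228 233]
204 [155 145  74 122 139 141 145 144 156 142  60  59  63  59  59 125 123 120
 115 226 234]
208 [108  73  73 119  98 155  82  57 140 151  59  56  57  59  59  61  65 122
 115 226 235]
212 [ 69  75  72 119  98 102  64  58  64 149  59  60  62  55  58  62  70 119
 112 223 237]
```

Request:
jog_arm:
  motion: [-0.07, -0.13, 0, 0, 0, 0, 1, -0.06, -0.12, 0, 0, 0, 0, 1, 0, 0, 0, 0, 0, 0, 1, 0, 0, 0, 0, 0, 0, 1]

```text
time: 15.12
position: [0.4514, -0.305, 0.1749]
tool_rot: [0.518, 0.855, 0.0, -0.0]
ft_force: [-0.3, -0.5, -1.4]
grip_width: 0.0133
grip_force: 40.0
```

```bash
python3 - <<'E'
from err import *
err([.4516,-.3046,.175],117.6)
o,im=cam('wrist','w6.png');print(o['position'],o['tool_rot'])
cv2.imwrite('pics/w6c.png',cv2.resize(im[150:250,230:330],(600,600),interpolation=cv2.INTER_CUBIC))
for p in([.4516,-.3046,.11],[.4463,-.2941,.11]): print((proj('wrist',p,o)-[230,150])*6)
E
```

```text
shift units [ 0.006  0.009 -0.001] mm [ 0.2  0.4 -0.1] yaw err rz units -0.01 tilt [0.   0.01] F [-0.3 -0.5 -1.4] M [-0.04  0.04 -0.02] w 0.013324613156384689 t 15.125
[ 0.45138716 -0.30498958  0.17494403] [ 5.18290107e-01  8.55204865e-01  5.55265192e-05 -1.56229303e-05]
[299.18708399 356.20990578]
[300.11813779 276.82477456]
```

View pics/w6c.png

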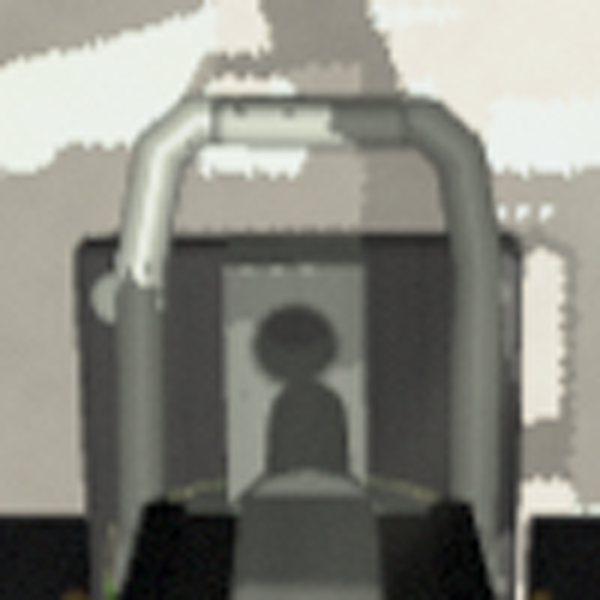

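The hole is at crop (295,343) on the bar (edges x 225 to 367). The pin leg and bail are centred at x=308, with the tip just behind the hole at y≈378. So I need a small shift in −y, and I'll compute x.

```bash
python3 - <<'E'
from err import *
o=dict(robot.get_obs());P=lambda x,y:(x/6+230,y/6+150)
R=Rq(o)
for n,p in(('hole',(295,343)),('end',(296,262))):
    X=onz('wrist',P(*p),.11,o);print(n,X,(R.T@(X-o['position'])*1e3).round(1))
for x in(-.002,0,.002,.0042):
    Y=o['position']+R@np.array([x,0,.0361]);print(x,((proj('wrist',Y,o)-[230,150])*6).round(0))
E
```

```text
hole [ 0.4501536  -0.30306082  0.11      ] [ 2.2 -0.2 64.9]
end [ 0.44477993 -0.29238687  0.11      ] [14.2 -0.1 64.9]
-0.002 [296. 433.]
0 [296. 418.]
0.002 [296. 404.]
0.0042 [296. 387.]
```

Request:
jog_arm:
  motion: [0.02, -0.042, 0, 0, 0, 0, 1, 0, 0, 0.2, 0, 0, 0, 1, 0, 0, 0.2, 0, 0, 0, 1, 0, 0, 0.2, 0, 0, 0, 1, 0, 0, 0.05, 0, 0, 0, 1, 0, 0, 0, 0, 0, 0, 1]

```text
time: 15.92
position: [0.4495, -0.305, 0.1486]
tool_rot: [0.518, 0.855, 0.0, -0.0]
ft_force: [0.0, 0.9, -0.7]
grip_width: 0.0136
grip_force: 40.0
```

Request:
jog_arm:
  motion: [0, 0, 0.03, 0, 0, 0, 1, 0, 0, 0.03, 0, 0, 0, 1, 0, 0, 0.03, 0, 0, 0, 1, 0, 0, 0, 0, 0, 0, 1]

```text
time: 16.42
position: [0.4495, -0.305, 0.1453]
tool_rot: [0.518, 0.855, -0.0, -0.0]
ft_force: [0.6, -0.4, -1.7]
grip_width: 0.0137
grip_force: 40.0
```

Request:
jog_arm:
  motion: [0, 0, 0.03, 0, 0, 0, 1, 0, 0, 0.03, 0, 0, 0, 1, 0, 0, 0, 0, 0, 0, 1]

```text
time: 16.8
position: [0.4495, -0.305, 0.1428]
tool_rot: [0.518, 0.855, 0.0, -0.0]
ft_force: [0.3, -0.4, -0.9]
grip_width: 0.0138
grip_force: 40.0
```

Request:
jog_arm:
  motion: [0, 0, 0.03, 0, 0, 0, 1, 0, 0, 0.03, 0, 0, 0, 1, 0, 0, 0, 0, 0, 0, 1]

```text
time: 17.18
position: [0.4495, -0.305, 0.1404]
tool_rot: [0.518, 0.855, 0.0, -0.0]
ft_force: [-0.8, 0.3, -0.5]
grip_width: 0.0142
grip_force: 40.0
```

Request:
jog_arm:
  motion: [0, 0, 0.04, 0, 0, 0, 1, 0, 0, 0.04, 0, 0, 0, 1, 0, 0, 0.04, 0, 0, 0, 1, 0, 0, 0, 0, 0, 0, 1]

```text
time: 17.68
position: [0.4494, -0.3049, 0.1356]
tool_rot: [0.518, 0.855, 0.0, -0.0]
ft_force: [-0.1, 0.0, -1.2]
grip_width: 0.0139
grip_force: 40.0
```

Request:
jog_arm:
  motion: [0, 0, 0.08, 0, 0, 0, 1, 0, 0, 0.08, 0, 0, 0, 1, 0, 0, 0.08, 0, 0, 0, 1, 0, 0, 0.08, 0, 0, 0, 1, 0, 0, 0, 0, 0, 0, 1]

```text
time: 18.3
position: [0.4494, -0.3048, 0.1226]
tool_rot: [0.518, 0.855, 0.0, -0.0]
ft_force: [0.3, 0.2, -1.6]
grip_width: 0.0132
grip_force: 40.0
```

Request:
jog_arm:
  motion: [0, 0, 0.08, 0, 0, 0, 1, 0, 0, 0.08, 0, 0, 0, 1, 0, 0, 0.08, 0, 0, 0, 1, 0, 0, 0.08, 0, 0, 0, 1, 0, 0, 0.08, 0, 0, 0, 1, 0, 0, 0, 0, 0, 0, 1]

```text
time: 19.05
position: [0.4494, -0.3049, 0.1066]
tool_rot: [0.518, 0.855, 0.0, -0.0]
ft_force: [-0.4, 1.1, -0.8]
grip_width: 0.0138
grip_force: 40.0
```

Request:
jog_arm:
  motion: [0, 0, 0.04, 0, 0, 0, 1, 0, 0, 0.04, 0, 0, 0, 1, 0, 0, 0.04, 0, 0, 0, 1, 0, 0, 0, 0, 0, 0, 1]

```text
time: 19.55
position: [0.4495, -0.305, 0.102]
tool_rot: [0.518, 0.855, 0.0, -0.0]
ft_force: [-0.4, 0.7, -1.6]
grip_width: 0.0133
grip_force: 40.0
```

Request:
jog_arm:
  motion: [0, 0, 0.03, 0, 0, 0, 1, 0, 0, 0.02, 0, 0, 0, 1, 0, 0, 0, 0, 0, 0, 1]

```text
time: 19.92
position: [0.4496, -0.3051, 0.1002]
tool_rot: [0.518, 0.855, -0.0, 0.0]
ft_force: [-0.2, -0.3, -0.3]
grip_width: 0.0137
grip_force: 40.0
```

Request:
jog_arm:
  motion: [0, 0, 0.03, 0, 0, 0, 1, 0, 0, 0.02, 0, 0, 0, 1, 0, 0, 0, 0, 0, 0, 1]

```text
time: 20.3
position: [0.4496, -0.3052, 0.1]
tool_rot: [0.518, 0.855, -0.0, 0.0]
ft_force: [-2.1, 1.5, 11.3]
grip_width: 0.0137
grip_force: 40.0
```

The collar is seated: firm contact at TCP z 0.100, exactly as predicted. Now I release and go up.

Request:
jog_arm:
  motion: [0, 0, -0.04, 0, 0, 0, 1, 0, 0, 0, 0, 0, 0, 0.3, 0, 0, 0, 0, 0, 0, 0.3, 0, 0, 0, 0, 0, 0, 0.3, 0, 0, 0, 0, 0, 0, 0.3]
  grip_force: 20

```text
time: 20.92
position: [0.4496, -0.3051, 0.0997]
tool_rot: [0.518, 0.855, -0.0, 0.0]
ft_force: [-0.4, -0.1, 0.3]
grip_width: 0.0301
grip_force: 0.4
```

Request:
jog_arm:
  motion: [0, 0, -0.15, 0, 0, 0, 0.3, 0, 0, -0.2, 0, 0, 0, 0.3, 0, 0, -0.3, 0, 0, 0, 0.3, 0, 0, -0.3, 0, 0, 0, 0.3, 0, 0, -0.3, 0, 0, 0, 0.3, 0, 0, 0, 0, 0, 0, 0.3]

```text
time: 21.68
position: [0.4503, -0.3057, 0.1512]
tool_rot: [0.518, 0.855, -0.0, 0.001]
ft_force: [-0.2, -0.4, -0.1]
grip_width: 0.0305
grip_force: 0.0
```

```bash
cat > pin.py <<'E'
from err import *
P0=np.array([.4491,-.3042]); ux=np.array([-.4633,.8862]); uy=np.array([.8862,.4633])
def W(X,Y,Z): return np.array([*(P0+X*ux+Y*uy),Z])
E
python3 - <<'E'
from pin import *
o,im=cam('wrist','w7.png');g=cv2.cvtColor(im,cv2.COLOR_BGR2GRAY)
print(o['position'])
for n,p in(('top',(0,0,.139)),('face',(.007,0,.125)),('hl',(0,-.0165,.116)),('hr',(0,.0165,.116)),('bar',(.044,0,.116)),('tab',(.044,0,.128)),('end',(.012,0,.11))): print(n,proj('wrist',W(*p),o).round(0))
for v in range(100,236,4): print(v,g[v,250:314:4])
E
```

```text
[ 0.4502505  -0.30574698  0.15120146]
top [279. 228.]
face [279. 212.]
hl [257. 218.]
hr [300. 218.]
bar [279. 160.]
tab [279. 162.]
end [279. 201.]
100 [170 167 153 140 142 144 145 232 232 230 238 238 231 231 229 229]
104 [168 167 142 142 141 143 143 220 232 231 234 235 230 230 229 230]
108 [166 166 140 141 140 144 143 146 231 232 231 232 231 232 231 230]
112 [168 165 160 140 145 143 144 145 230 232 232 231 231 231 231 231]
116 [167 162 154 141 144 142 143 145 173 232 232 231 231 231 231 230]
120 [167 166 150 142 143 142 145 145 150 230 232 231 231 231 231 232]
124 [166 165 164 145 143 146 144 148 148 225 231 230 231 231 233 232]
128 [167 167 172 146 146 146 147 149 149 199 230 230 231 232 231 232]
132 [167 167 161 144 143 147 148 147 146 148 231 230 231 231 232 233]
136 [167 169 157 145 143 147 145 147 147 149 228 231 231 232 232 230]
140 [165 165 169 142 142 148 147 147 148 148 219 233 233 232 231 230]
144 [166 166 169 142 144 147 146 146 146 146 146 233 233 232 232 231]
148 [165 166 169 143 145 147 144 144 145 145 145 231 231 232 233 232]
152 [168 168 167 144 145 223 161 145 143 
[... 728 characters left out ...]

196 [ 66  67 123  74  67  69  68  69  69  69  71  59  58 126  65  63]
200 [129  71 121  76  74  94  93  96  97 101 100  61  60 128  67 110]
204 [155  69 120  75  72 121 124 110 106 125 121  63  61 128  71 126]
208 [ 99  69 152  76  73 121  89  95  96  96 118  61  62 127  69  77]
212 [ 70  71 143  73  74 106  71  70  71  71 108  64  63 128  74  78]
216 [ 72  71 121  69  47  49  77  74  75  75  60  49  54 122  82  75]
220 [ 72  70 113  76  71  98 121 127 127 127  91  65  65 118  79  68]
224 [ 71  71  69  68  71 110 120 126 126 123  90  66  69  69  70  65]
228 [ 72  70  71  70  72 128 122 124 122 123 102  71  69  69  63  61]
232 [ 71  72  71  68  73 128 124 120 124 117 110  73  69  62  62  60]
```

Request:
jog_arm:
  motion: [0.4, 0, 0, 0, 0, 0, 1, 0.4, 0, 0, 0, 0, 0, 1, 0.33, 0, 0, 0, 0, 0, 1, 0, 0, 0, 0, -0.94, 0, 1, 0, 0, 0, 0, -0.94, 0, 1, 0, 0, 0, 0, -0.94, 0, 1, 0, 0, 0, 0, -0.94, 0, 1, 0, 0, 0, 0, -0.94, 0, 1, 0, 0, 0, 0, -0.94, 0, 1, 0, 0, 0, 0, -0.94, 0, 1, 0, 0, 0, 0, -0.94, 0, 1, 0, 0, 0, 0, 0, 0, 1]

```text
time: 23.22
position: [0.4264, -0.2646, 0.1492]
tool_rot: [0.501, 0.828, -0.132, 0.212]
ft_force: [0.6, 0.2, 0.6]
grip_width: 0.0009
grip_force: 0.0
```

```bash
cat >> pin.py <<'E'
def tip():
    o=robot.get_obs();R=Rq(o);z=R[:,2]
    t=o['position']-.0209*z; d=t[:2]-P0
    X,Y=d@ux,d@uy
    print('tip X,Y,Z mm',np.round([X*1e3,Y*1e3,t[2]*1e3],1),'tilt',np.degrees(np.arcsin(-z[:2]@ux)).round(1),'side',(z[:2]@uy*57.3).round(1),'F out,side,up',np.round([o['ft_force'][:2]@ux,o['ft_force'][:2]@uy,o['ft_force'][2]],1),'w',o['grip_width'].__round__(4),'t',o['time'])
    return o,R
def go(X,Z,Y=0):
    o,R=tip();t=o['position']-.0209*R[:,2]
    d=R.T@(W(X,Y,Z)-t);print('to',X,Z,'units',(d/.04).round(3))
E
python3 - <<'E'
from pin import *
o,R=tip()
t=np.array([.0539,.1364])
go(.0539,.1364)
# arc increments in tool axes (tilt alpha): waypoints
al=np.radians(30)
ex=np.array([np.cos(al),-np.sin(al)]);ez=np.array([-np.sin(al),-np.cos(al)]) # tool x, z in (X,Z)
b=np.radians(np.linspace(-15.1,67,13));E=np.c_[.046*np.cos(b),.116-.046*np.sin(b)]+4e-3*ex
prev=t
for p in E: d=p-prev;print((p*1e3).round(1),np.round([d@ex/.04,d@ez/.04],3));prev=p
E
```

```text
tip X,Y,Z mm [ 55.7  -1.7 167.5] tilt 29.0 side -0.3 F out,side,up [-0.1  0.6  0.6] w 0.0009 t 23.225
tip X,Y,Z mm [ 55.7  -1.7 167.5] tilt 29.0 side -0.3 F out,side,up [-0.1  0.6  0.6] w 0.0009 t 23.225
to 0.0539 0.1364 units [0.337 0.047 0.702]
[ 47.9 126. ] [-0.     0.301]
[ 49.  120.6] [0.091 0.103]
[ 49.5 115.1] [0.078 0.113]
[ 49.3 109.7] [0.064 0.121]
[ 48.4 104.2] [0.05  0.128]
[46.9 98.9] [0.034 0.133]
[44.8 93.9] [0.018 0.136]
[42.1 89.1] [0.002 0.137]
[38.9 84.7] [-0.015  0.136]
[35.1 80.6] [-0.031  0.134]
[30.9 77.1] [-0.047  0.129]
[26.4 74.1] [-0.062  0.123]
[21.4 71.7] [-0.076  0.114]
```

Request:
jog_arm:
  motion: [0.17, 0.02, 0.35, 0, 0, 0, 1, 0.17, 0.02, 0.35, 0, 0, 0, 1, 0, 0, 0.15, 0, 0, 0, 1, 0, 0, 0.15, 0, 0, 0, 1, 0, 0, 0, 0, 0, 0, 1]

```text
time: 23.85
position: [0.4325, -0.2729, 0.1082]
tool_rot: [0.503, 0.827, -0.132, 0.213]
ft_force: [-0.7, 0.7, -1.0]
grip_width: 0.0003
grip_force: 0.0
```

```bash
python3 -c "
from pin import *
go(.049,.1206)"
```

```text
tip X,Y,Z mm [ 4.560e+01 -1.000e-01  1.265e+02] tilt 29.1 side -0.3 F out,side,up [ 1.  -0.3 -1. ] w 0.0003 t 23.85
to 0.049 0.1206 units [0.146 0.003 0.088]
```

Contact is just about to start, so I follow the arc.

Request:
jog_arm:
  motion: [0.14, 0, 0.1, 0, 0, 0, 1, 0.08, 0, 0.11, 0, 0, 0, 1, 0.06, 0, 0.12, 0, 0, 0, 1, 0.05, 0, 0.13, 0, 0, 0, 1, 0, 0, 0, 0, 0, 0, 1]

```text
time: 24.48
position: [0.4361, -0.2706, 0.0943]
tool_rot: [0.504, 0.829, -0.131, 0.206]
ft_force: [-1.5, 2.7, 1.1]
grip_width: 0.0002
grip_force: 1.3
```

```bash
python3 -c "
from pin import *
go(.0469,.0989)"
```

```text
tip X,Y,Z mm [ 45.7   4.3 112.7] tilt 28.3 side -0.6 F out,side,up [ 3.1 -0.1  1.1] w 0.0002 t 24.475
to 0.0469 0.0989 units [ 0.19  -0.105  0.292]
```

```bash
python3 -c "
from pin import *
o=robot.get_obs();print(o['q'].round(3),o['joint_velocities'].round(3),o['joint_torque'].round(1),o['moment'].round(2))"
```

```text
[-0.632  0.527  2.137 -1.43   0.223  0.266] [-0.002 -0.004 -0.003 -0.003  0.002  0.002] [ -0.7 -31.7  -7.3  -0.5   0.6  -0. ] [0.49 0.31 0.  ]
```

Joint 4 has reached its limit at this tilt, so I back off and use about 15° instead.

Request:
jog_arm:
  motion: [0, 0, -0.25, 0, 0, 0, 1, 0, 0, -0.25, 0, 0.5, 0, 1, 0, 0, 0, 0, 0.75, 0, 1, 0, 0, 0, 0, 0.75, 0, 1, 0, 0, 0, 0, 0.75, 0, 1, 0, 0, 0, 0, 0.6, 0, 1, 0, 0, 0, 0, 0, 0, 1]

```text
time: 25.35
position: [0.4325, -0.2664, 0.1111]
tool_rot: [0.516, 0.845, -0.079, 0.117]
ft_force: [0.2, 0.2, -0.2]
grip_width: 0.0006
grip_force: 0.0
```

```bash
python3 - <<'E'
from pin import *
o,R=tip();print(o['q'].round(2),np.degrees(np.arctan2(R[1,0],R[0,0])))
im=np.array(robot.camera('wrist'));g=cv2.cvtColor(im,cv2.COLOR_BGR2GRAY)
from scipy.spatial.transform import Rotation as Ro
Rt=np.c_[np.r_[ux*np.cos(.262),-np.sin(.262)],np.r_[uy,0],np.r_[-ux*np.sin(.262),-np.cos(.262)]]
print('turn units',(np.degrees(Ro.from_matrix(R.T@Rt).as_rotvec())/4).round(2))
for b in(0,10,20,30,40): 
    b=np.radians(b);print(np.degrees(b).round(),[proj('wrist',W(.044*np.cos(b),y,.116-.044*np.sin(b)),o).round(0).tolist() for y in(-.0165,0,.0165)])
for v in range(110,236,4): print(v,g[v,236:328:4])
E
```

```text
tip X,Y,Z mm [ 47.    3.1 131.2] tilt 16.2 side -0.9 F out,side,up [ 0.1  0.3 -0.2] w 0.0006 t 25.35
[-0.69  0.46  2.   -0.29  0.44 -0.92] 117.2251713197378
turn units [-0.22  0.31 -0.09]
0.0 [[249.0, 238.0], [275.0, 238.0], [300.0, 238.0]]
10.0 [[250.0, 231.0], [275.0, 231.0], [300.0, 231.0]]
20.0 [[251.0, 227.0], [275.0, 227.0], [299.0, 227.0]]
30.0 [[252.0, 225.0], [276.0, 225.0], [299.0, 225.0]]
40.0 [[254.0, 225.0], [276.0, 225.0], [298.0, 225.0]]
110 [167 166 144 137 137 136 138 142 140 142 145 142 141 149 154 143 142 145
 142 141 142 141 140]
114 [167 164 164 134 135 136 138 140 142 142 142 140 139 141 140 143 143 141
 141 142 140 141 141]
118 [168 167 164 136 136 138 147 140 144 158 156 146 143 150 158 156 142 143
 140 139 141 139 141]
122 [166 166 164 135 137 138 165 166 169 168 168 168 168 169 169 169 169 168
 142 141 140 140 191]
126 [169 166 166 136 137 145 166 166 165 167 167 168 168 170 170 171 170 170
 155 142 141 142 139]
130 [170 165 163 161 162 165 167 168 165 165 166 168 172 174 171 171 171 172
 171 143 141 141 140]
134 [169 164 162 161 161 165 164 166 163 165 170 
[... 1824 characters left out ...]
36 238]
210 [239 100  85  79  81  91  62  58  55  52  52  47  47  43  44  46  51  59
  69  77  76  63 230]
214 [225  78  76  81  78  80  56  58  54  58  59  58  61  85  54  82  87  92
 101 102  95  89 217]
218 [230 104  88 104 103 102  73 105  63  65  62  57  52  74  56  95 101 102
 105  93  89  95 218]
222 [239 124 221 202 102 103 103 105  65  68  55  54  53  92  93  97  99 102
 103 192 195 116 221]
226 [238 111 221 212 103 104  90 124  93  71  73  76  78  81  86  98  97 100
  98 170 190  94 229]
230 [238  99 101 105 103 106 139 135  84  89  84  78  77  76  81 148 129  89
  95  94  91  90 230]
234 [238  93 103 103 102 127 128 103  13 113 119 120 119 121  45  49 144 122
  93  92  92  90 229]
```

Request:
jog_arm:
  motion: [0, -0.08, 0, -0.22, 0.31, -0.09, 1, 0, 0, 0, 0, 0, 0, 1]

```text
time: 25.65
position: [0.4281, -0.2662, 0.1104]
tool_rot: [0.514, 0.848, -0.067, 0.11]
ft_force: [0.0, 0.8, -0.5]
grip_width: 0.0004
grip_force: 0.0
```

```bash
python3 - <<'E'
from pin import *
go(.050,.122)
al=np.radians(15);ex=np.array([np.cos(al),-np.sin(al)]);ez=np.array([-np.sin(al),-np.cos(al)])
pr=None
for p in((50,122),(49.7,115),(49.5,109),(48.3,103),(46.4,97),(43.7,92),(43,86),(42.5,80),(42,74),(41,68),(36,67.5),(32,67.5),(28,67.5)):
    p=np.array(p)*1e-3
    if pr is not None: print(p,np.round([(p-pr)@ex/.04,(p-pr)@ez/.04],3))
    pr=p
E
```

```text
tip X,Y,Z mm [ 48.7  -1.  130.6] tilt 14.9 side -0.1 F out,side,up [ 0.7  0.4 -0.5] w 0.0004 t 25.65
to 0.05 0.122 units [0.085 0.026 0.199]
[0.0497 0.115 ] [0.038 0.171]
[0.0495 0.109 ] [0.034 0.146]
[0.0483 0.103 ] [0.01  0.153]
[0.0464 0.097 ] [-0.007  0.157]
[0.0437 0.092 ] [-0.033  0.138]
[0.043 0.086] [0.022 0.149]
[0.0425 0.08  ] [0.027 0.148]
[0.042 0.074] [0.027 0.148]
[0.041 0.068] [0.015 0.151]
[0.036  0.0675] [-0.118  0.044]
[0.032  0.0675] [-0.097  0.026]
[0.028  0.0675] [-0.097  0.026]
```

Request:
jog_arm:
  motion: [0.085, 0.025, 0.2, 0, 0, 0, 1, 0.02, 0, 0.085, 0, 0, 0, 1, 0.02, 0, 0.085, 0, 0, 0, 1, 0.017, 0, 0.075, 0, 0, 0, 1, 0.017, 0, 0.075, 0, 0, 0, 1, 0.005, 0, 0.075, 0, 0, 0, 1, 0.005, 0, 0.075, 0, 0, 0, 1, 0, 0, 0, 0, 0, 0, 1]

```text
time: 26.65
position: [0.4295, -0.266, 0.0827]
tool_rot: [0.513, 0.849, -0.067, 0.11]
ft_force: [-0.9, -0.3, 1.6]
grip_width: 0.0004
grip_force: 0.9
```

```bash
python3 -c "
from pin import *
go(.0483,.103);print(robot.get_obs()['q'].round(2))"
```

```text
tip X,Y,Z mm [ 48.3   0.3 102.9] tilt 14.8 side -0.0 F out,side,up [ 0.2 -1.   1.6] w 0.0004 t 26.65
to 0.0483 0.103 units [-0.    -0.008 -0.003]
[-0.71  0.52  2.02 -0.26  0.38 -0.97]
```

Request:
jog_arm:
  motion: [0, 0, 0.08, 0, 0, 0, 1, -0.007, 0, 0.077, 0, 0, 0, 1, -0.016, 0, 0.07, 0, 0, 0, 1, -0.017, 0, 0.07, 0, 0, 0, 1, 0, 0, 0, 0, 0, 0, 1]

```text
time: 27.28
position: [0.4317, -0.2702, 0.0716]
tool_rot: [0.513, 0.849, -0.067, 0.11]
ft_force: [0.1, -0.2, 2.2]
grip_width: 0.0004
grip_force: 1.0
```

Request:
jog_arm:
  motion: [0.022, 0, 0.15, 0, 0, 0, 1, 0.027, 0, 0.15, 0, 0, 0, 1, 0, 0, 0, 0, 0, 0, 1]

```text
time: 27.65
position: [0.432, -0.271, 0.0591]
tool_rot: [0.513, 0.849, -0.067, 0.11]
ft_force: [0.0, 0.5, 0.4]
grip_width: 0.0005
grip_force: 0.1
```

```bash
python3 -c "
from pin import *
go(.0425,.080);print(robot.get_obs()['q'].round(2))"
```

```text
tip X,Y,Z mm [42.7  0.2 79.3] tilt 14.8 side -0.0 F out,side,up [0.4 0.3 0.4] w 0.0005 t 27.65
to 0.0425 0.08 units [-0.008 -0.005 -0.015]
[-0.72  0.57  2.02 -0.3   0.32 -0.93]
```

Force dropped near the slip point, as planned. Next: down to Z 67.5, then inward.

Request:
jog_arm:
  motion: [0.027, 0, 0.148, 0, 0, 0, 1, 0.015, 0, 0.15, 0, 0, 0, 1, -0.06, 0, 0.022, 0, 0, 0, 1, -0.06, 0, 0.022, 0, 0, 0, 1, 0, 0, 0, 0, 0, 0, 1]

```text
time: 28.28
position: [0.4331, -0.275, 0.0462]
tool_rot: [0.513, 0.849, -0.067, 0.108]
ft_force: [-1.9, 4.0, -2.6]
grip_width: 0.0003
grip_force: 2.8
```

```bash
python3 -c "
from pin import *
go(.032,.0675);print(robot.get_obs()['q'].round(2))"
```

```text
tip X,Y,Z mm [38.6 -0.6 66.5] tilt 14.6 side -0.2 F out,side,up [ 4.4  0.2 -2.6] w 0.0003 t 28.275
to 0.032 0.0675 units [-0.165  0.014  0.016]
[-0.72  0.6   2.02 -0.32  0.3  -0.91]
```

Request:
jog_arm:
  motion: [-0.06, 0, 0.016, 0, 0, 0, 1, -0.06, 0, 0.016, 0, 0, 0, 1, 0, 0, 0, 0, 0, 0, 1]

```text
time: 28.65
position: [0.4343, -0.2784, 0.0457]
tool_rot: [0.514, 0.849, -0.067, 0.106]
ft_force: [-2.3, 5.4, -3.9]
grip_width: 0.0007
grip_force: 3.5
```

```bash
python3 -c "
from pin import *
go(.028,.0675)"
```

```text
tip X,Y,Z mm [35.  -1.1 65.9] tilt 14.4 side -0.2 F out,side,up [ 5.9  0.4 -3.9] w 0.0007 t 28.65
to 0.028 0.0675 units [-0.178  0.027  0.005]
```

Request:
jog_arm:
  motion: [-0.06, 0.01, 0.01, 0, 0, 0, 1, -0.06, 0.01, 0.01, 0, 0, 0, 1, 0, 0, 0, 0, 0, 0, 1]

```text
time: 29.02
position: [0.4385, -0.2835, 0.0467]
tool_rot: [0.513, 0.849, -0.067, 0.108]
ft_force: [-2.5, 4.8, -3.4]
grip_width: 0.0003
grip_force: 2.8
```

```bash
python3 -c "
from pin import *
go(.028,.0675)"
```

```text
tip X,Y,Z mm [28.6  0.3 66.9] tilt 14.6 side -0.1 F out,side,up [ 5.4  0.  -3.4] w 0.0003 t 29.025
to 0.028 0.0675 units [-0.017 -0.006 -0.01 ]
```

Request:
jog_arm:
  motion: [-0.04, 0, 0.01, 0, 0, 0, 1, -0.04, 0, 0.01, 0, 0, 0, 1, 0, 0, 0, 0, 0, 0, 1]

```text
time: 29.4
position: [0.4404, -0.2869, 0.0472]
tool_rot: [0.513, 0.849, -0.067, 0.108]
ft_force: [-4.3, 5.7, -3.6]
grip_width: 0.0006
grip_force: 3.6
```

```bash
python3 -c "
from pin import *
go(.025,.0675)"
```

```text
tip X,Y,Z mm [24.6  0.4 67.4] tilt 14.6 side -0.1 F out,side,up [ 7.1 -1.1 -3.6] w 0.0006 t 29.4
to 0.025 0.0675 units [ 0.009 -0.009 -0.006]
```

Request:
jog_arm:
  motion: [-0.03, 0, 0.01, 0, 0, 0, 1, -0.02, 0, 0.005, 0, 0, 0, 1, 0, 0, 0, 0, 0, 0, 1]

```text
time: 29.78
position: [0.44, -0.2874, 0.0468]
tool_rot: [0.513, 0.849, -0.067, 0.107]
ft_force: [-4.5, 7.7, -0.6]
grip_width: 0.0003
grip_force: 5.2
```

```bash
python3 -c "
from pin import *
go(.023,.0675)
o=robot.get_obs()
im=np.array(robot.camera('scene'));cv2.imwrite('pics/s2.png',im)"
```

```text
tip X,Y,Z mm [24.3 -0.2 67.1] tilt 14.5 side -0.2 F out,side,up [ 8.9 -0.4 -0.6] w 0.0003 t 29.775
to 0.023 0.0675 units [-0.034  0.004 -0.002]
```

Request:
jog_arm:
  motion: [-0.04, 0, 0.01, 0, 0, 0, 1, 0, 0, 0, 0, 0, 0, 1]

```text
time: 30.08
position: [0.4397, -0.2877, 0.0466]
tool_rot: [0.514, 0.849, -0.067, 0.105]
ft_force: [-6.1, 10.4, 1.3]
grip_width: 0.0004
grip_force: 6.6
```

```bash
python3 -c "
from pin import *
go(.023,.0675)"
```

```text
tip X,Y,Z mm [24.1 -0.6 66.9] tilt 14.3 side -0.3 F out,side,up [12.  -0.6  1.3] w 0.0004 t 30.075
to 0.023 0.0675 units [-0.032  0.015 -0.008]
```

Hard stop: 12 N with only 0.2 mm of motion, and the tab end at about 16–18 mm from the pin axis, as stated for shut. I withdraw straight out, then up.

Request:
jog_arm:
  motion: [0.1, 0, 0, 0, 0, 0, 1, 0.2, 0, 0, 0, 0, 0, 1, 0.3, 0, 0, 0, 0, 0, 1, 0.4, 0, 0, 0, 0, 0, 1, 0.3, 0, -0.3, 0, 0, 0, 1, 0, 0, -0.6, 0, 0, 0, 1, 0, 0, -0.6, 0, 0, 0, 1, 0, 0, -0.6, 0, 0, 0, 1, 0, 0, -0.6, 0, 0, 0, 1, 0, 0, 0, 0, 0, 0, 1]

```text
time: 31.32
position: [0.4095, -0.2233, 0.1415]
tool_rot: [0.513, 0.848, -0.067, 0.114]
ft_force: [0.5, -0.3, 0.2]
grip_width: 0.0003
grip_force: 0.0
```

```bash
python3 - <<'E'
from pin import *
o,R=tip()
im=np.array(robot.camera('wrist'));cv2.imwrite('pics/w8.png',im);g=cv2.cvtColor(im,cv2.COLOR_BGR2GRAY)
def pts(th):
    c,s=np.cos(th),np.sin(th)
    bar=(.044*c,.116-.044*s); b=th-np.radians(15.1); e=(.046*np.cos(b),.116-.046*np.sin(b))
    return [proj('wrist',W(x,y,z),o).round(0).tolist() for x,y,z in((bar[0],-.0165,bar[1]),(bar[0],.0165,bar[1]),(e[0],-.009,e[1]),(e[0],.009,e[1]))]
for th in(.9,1.1,1.25,1.35,1.42): print(th,pts(th))
print('end',[proj('wrist',W(.012,y,z),o).round(0).tolist() for y in(-.01,.01) for z in(.11,.09)],'top',proj('wrist',W(0,0,.139),o))
e=proj('wrist',W(.012,0,.1),o).astype(int);print(e)
for v in range(max(e[1]-50,0),min(e[1]+45,419),3): print(v,g[v,e[0]-32:e[0]+34:3])
E
```

```text
tip X,Y,Z mm [ 95.5   2.3 161.7] tilt 15.2 side 0.2 F out,side,up [-0.5  0.3  0.2] w 0.0003 t 31.325
0.9 [[259.0, 253.0], [295.0, 253.0], [267.0, 250.0], [287.0, 250.0]]
1.1 [[260.0, 256.0], [294.0, 256.0], [267.0, 250.0], [287.0, 250.0]]
1.25 [[260.0, 259.0], [294.0, 259.0], [267.0, 252.0], [286.0, 252.0]]
1.35 [[260.0, 262.0], [294.0, 261.0], [268.0, 254.0], [286.0, 254.0]]
1.42 [[261.0, 263.0], [294.0, 263.0], [268.0, 255.0], [286.0, 255.0]]
end [[265.0, 287.0], [266.0, 272.0], [288.0, 287.0], [288.0, 272.0]] top [276.50908027 324.39041723]
[276 279]
229 [238 239 239 239 239 239 166 179 170 168 163 168 167 168 224 231 228 228
 228 228 229 230]
232 [228 218 222 221 220 192 133 142 130 137 130 121 120 123 133 116 179 182
 181 183 185 183]
235 [36 34 34 37 38 36 30 14 14  9 30 28 36 39 44 55 56 62 66 60 51 46]
238 [14 16 19 16 19 20 22 15  1 14 14 15 39 31 45 53 56 57 50 41 29 24]
241 [16 19 20 20 17 22 16  9  6  4 18 15 41 35 47 55 54 48 45 33 23 22]
244 [23 15 19 18 24 16 19 11  9 10 16 24 45 41 52 52 48 35 30 25 21 19]
247 [14 20 18 19 21 18 20  7 11 12 19 30 45 44 51 48 40 31 26 
[... 1293 characters left out ...]
29  30  31 102  31  32  30  25  50
 101  31  35  33]
298 [34 34 35 34 34 35 43 86  5 33 31 33 55 29 29 28 28 54 97 34 33 38]
301 [35 36 32 35 34 36 20 63  6 28 32 30 53 30 31 29 22  7 66 33 33 33]
304 [34 32 33 35 32 36 22 18  8 31 31 32 52 35 28 31 22  4 15 35 34 34]
307 [34 35 36 32 37 33 21 18  8 32 30 30 54 30 30 30 25  6 10 33 36 33]
310 [32 35 33 35 37 35 21 15 11 32 33 32 56 30 28 33 32 28 33 41 44 41]
313 [34 32 36 32 35 33 22 12  0 33 30 27 55 31 31 32 50 66 66 63 65 63]
316 [60 61 59 63 59 61 60 59 59 62 64 59 65 60 59 61 62 63 65 65 61 64]
319 [64 67 65 63 66 62 65 64 65 65 66 64 65 63 63 64 64 63 65 64 66 65]
322 [64 65 65 63 64 66 66 64 66 64 64 66 66 64 62 66 66 65 65 64 64 64]
```

Request:
jog_arm:
  motion: [0, 0, 0, 0, 0.94, 0, 1, 0, 0, 0, 0, 0.94, 0, 1, 0, 0, 0, 0, 0.94, 0, 1, 0, 0, 0, 0, 0.94, 0, 1, -0.4, 0, -0.3, 0, 0, 0, 1, -0.4, 0, -0.3, 0, 0, 0, 1, 0, 0, 0, 0, 0, 0, 1]

```text
time: 32.25
position: [0.4236, -0.2525, 0.1626]
tool_rot: [0.518, 0.855, 0.0, -0.0]
ft_force: [-0.1, 0.3, 0.0]
grip_width: 0.0004
grip_force: 0.0
```

```bash
python3 - <<'E'
from pin import *
o,R=tip()
im=np.array(robot.camera('wrist'));cv2.imwrite('pics/w9.png',im);g=cv2.cvtColor(im,cv2.COLOR_BGR2GRAY)
s=np.array(robot.camera('scene'));cv2.imwrite('pics/s3.png',s)
def pts(n,th):
    c,ss=np.cos(th),np.sin(th)
    bar=(.044*c,.116-.044*ss); b=th-np.radians(15.1); e=(.046*np.cos(b),.116-.046*np.sin(b))
    return [proj(n,W(x,y,z),o).round(0).tolist() for x,y,z in((bar[0],-.0165,bar[1]),(bar[0],.0165,bar[1]),(e[0],-.009,e[1]),(e[0],.009,e[1]))]
for n in('wrist','scene'):
  print(n,'end',[proj(n,W(.012,y,z),o).round(0).tolist() for y in(-.01,.01) for z in(.11,.09)],'top',proj(n,W(0,0,.139),o).round(0))
  for th in(.8,1.0,1.2,1.42): print(th,pts(n,th))
for v in range(170,236,3): print(v,g[v,246:312:3])
gs=cv2.cvtColor(s,cv2.COLOR_BGR2GRAY)
print('scene');
for v in range(190,236,2): print(v,gs[v,256:300:2])
E
```

```text
tip X,Y,Z mm [ 57.6   1.4 183.5] tilt -0.0 side 0.0 F out,side,up [0.4 0.1 0. ] w 0.0004 t 32.25
wrist end [[266.0, 264.0], [267.0, 255.0], [289.0, 264.0], [289.0, 255.0]] top [278. 295.]
0.8 [[260.0, 234.0], [296.0, 234.0], [268.0, 227.0], [288.0, 227.0]]
1.0 [[261.0, 238.0], [295.0, 238.0], [268.0, 230.0], [288.0, 230.0]]
1.2 [[261.0, 245.0], [295.0, 244.0], [269.0, 235.0], [288.0, 235.0]]
1.42 [[262.0, 252.0], [295.0, 252.0], [269.0, 242.0], [287.0, 242.0]]
scene end [[270.0, 209.0], [270.0, 217.0], [270.0, 203.0], [270.0, 212.0]] top [276. 194.]
0.8 [[260.0, 221.0], [261.0, 212.0], [256.0, 216.0], [257.0, 211.0]]
1.0 [[264.0, 223.0], [265.0, 214.0], [259.0, 219.0], [260.0, 214.0]]
1.2 [[268.0, 225.0], [269.0, 216.0], [262.0, 221.0], [263.0, 216.0]]
1.42 [[273.0, 226.0], [273.0, 217.0], [267.0, 223.0], [267.0, 219.0]]
170 [238 238 237 237 237 238 233 234 235 239 239 177 172 174 175 175 173 173
 239 238 239 238]
173 [237 237 234 236 225 238 238 239 238 239 239 196 172 174 173 172 172 172
 236 238 239 239]
176 [171 168 165 166 168 170 168 168 238 239 188 172 173 171 172 172 173 173

[... 3313 characters left out ...]
5 235 235 234 231
 101 139 139 133]
222 [234 233 232 231 232 230 147  92  95  94  96 102 238 235 233 233 235 238
 207  86  83  81]
224 [233 232 232 231 233 234 235 164 111 166  94 109 237 235 235 234 234 235
 209  78  76  74]
226 [222 219 218 217 217 217 221 221 219 216 114 156 238 233 234 235 232 234
 232 192 191 190]
228 [145 143 143 143 141 142 141 144 145 147 147 161 235 235 236 234 233 235
 235 235 235 234]
230 [147 148 146 145 144 145 145 146 147 147 149 169 237 234 235 233 233 234
 232 232 232 232]
232 [147 147 145 146 146 146 146 146 147 147 149 169 236 233 233 233 234 233
 232 233 233 234]
234 [190 190 189 190 190 189 189 150 149 146 237 235 142 194 188 170 170 164
 159 168 168 155]
```

The scene pixels match the shut bail: the arm hangs down to (276,226) and the tab's outer end is at (268,221). That fits the prediction for 1.42 rad, where the tab is at u≈268 (at 1.2 rad it would be u≈263). The robot is clear of everything, so I hand in.

```bash
python3 -c "
from rig import robot
print(robot.hand_in())"
```

```text
the job is handed in; nothing more can be done
None
```

The linchpin is through the spindle hole with its collar seated, the bail is swung fully shut under the spindle, and the job was handed in at about 32 s of the 64 s; the hand-in gave no verdict.

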